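# Feed the wire spools home and bolt the row

## Robot

A 7-joint arm with a two-finger parallel gripper is mounted at the origin on a cart in front of the work surface, level with it; the furniture and walls round the work are solid. World frame = base frame: x ahead of the robot, y to its left, z up, the work surface at z = 0. Lengths are in m, angles in rad, forces in N, time in s.
With the tool pointing down it reaches from about 0.35 to 0.9 m from the base axis. Payload 8.1 kg.
Tool frame: the origin (TCP) lies at the very end of the fingers, on their centre line; the grasp point (between the pads) lies 19 mm behind it; z points along the fingers, y is the line along which they close (so a half turn about z gives the same grasp; the last joint's range is limited). The gripper opens to 92 mm and grips with 3 to 60 N. Pads are 19 mm wide; open, the fingers measure 130 mm over their backs; the gripper's body (75 mm by 190 mm) begins 47 mm behind the grasp point.
Start: joints at [1.057, 0.434, 0.025, 1.573, -0.012, 1.134, -0.075], TCP at [0.25, -0.573, 0.227] pointing down, gripper open.
Joint ranges: [-2.62, 2.62], [-0.44, 2.09], [-1.27, 1.32], [0.08, 2.57], [-1.32, 4.46], [0.12, 2], [-2.74, 2.74]. Speed limits (rad/s): [2.22, 2.22, 3.01, 3.01, 3.14, 3.14, 3.14].

## Interface

Orientations are given as a rotation vector (axis times angle).
In Python, from cell import readout, cams, job gives the robot as it stands.
- The arm moves only by the tool drive_tool, never from a script. Its argument "commands" is a list of rows, each a list of 3 entries, a list of its own where there are three numbers: the turn, a rotation vector about the tool's x, y, z in rad, then the shift along the tool's x, y, z in cm, then the gripper's target within -1 to 1 (fully open at 1, half-way at 0, shut at -1). A call has 1 to 20 rows; each row is the pose to reach, as a shift and turn from the pose commanded when the call began, along the tool's axes at that moment; what a row does not reach only later rows make up. A row lasts 1/12 s, in which the tool goes at most 41.7 mm and 7.16 degrees, less where a joint would pass 70% of its speed; a pose out of reach is approached as far as the arm can. A call with a gripper value outside its range is refused whole. The fingers move at their own pace and stop on an object; "newtons" is the grip in N (left out, the last holds). Time passes only in rows, so rows that repeat a pose let the fingers close. It gives the time, the measured TCP pose, the force, the opening and the grip force at its end, in the units of the state.
- readout.observe(): the state, without advancing time (a new reading comes with each control period).
- cams.get_image(name): name is "scene" or "top" or "wrist"; returns the picture (400x640x3 uint8, blue, green, red); there is no depth.
- cams.camera_info(name): a dict with "camera_matrix" (3x3 intrinsics, pixels), "k1" (the pictures are not rectified: a ray, as slopes to the right and down, at radius r is drawn at 1 + k1 r^2 times it, then the intrinsics apply), "R" (3x3) and "t" (3): a world point X has camera coordinates R X + t. Camera axes: x right, y down, z forward; pixel columns grow to the right and rows downward; lengths in m; the calibration is good to about 2 mm. A picture is of the moment at which its call begins: read the wrist's pose just before it. camera_info takes no time and is no camera call; for the wrist camera it gives the pose at the moment of the call.
- job.sign_off(): hands the job in; it is judged then, once.
The state is a dict: "clock": time; "joints": joint angles; "dq": joint speeds; "joint_efforts": joint torques, N m; "position": TCP position; "ee_rot": TCP orientation; "force": force on the tool from outside, world axes, zero at the start; "ft_torque": the same for the moment, N m; "width": opening from 0.0 (shut) to 1.0 (fully open); "gripper_force": force on a finger pad.
Only numpy, scipy, OpenCV 4.12 (cv2) and the standard library are available. Lean on these libraries where they do the work, as an engineer would, in place of code of your own. Each camera call takes 0.05 s, during which the arm holds its last target. There are 200 camera calls.

## Task

Four copper coil spools stand in a row in the low channel of the feeding rail. Without gripping or lifting anything, push the row along the channel as one train, touching only the last spool (the one farthest from the end stop), until the first spool sits against the end stop and all four touch. Then push the slide bolt's upright tab towards the rail until the bolt is fully in behind the row; leave everything else on the table where it is.

Things in the scene. Friction and masses are not known exactly. Their poses are not given: they have to be found in the camera images.
- rail: Fixed feeding rail across the table, end stop to the robot's left: plywood base 400 x 92 x 8 mm, channel 62 mm wide between aluminium walls (6 mm thick, top 16 mm above the table), floor at 8 mm. Origin at table height under the channel's middle; x runs along the channel to the stop (open end x = -200 mm), y to the bolt's side, which is the robot's side, z up.
- stop_face (a point): Centre of the dark steel end stop's face that the first spool must reach, 19 mm above the table, at x = +180 mm in the rail's frame, with the rail's axes. The stop is 78 mm wide, 12 mm thick and 30 mm high.
- spool_1: Copper coil spool number 1 of the row (first, nearest the end stop); loose, standing flat on the channel floor: a round bobbin 58 mm in diameter, 22 mm high (top 30 mm above the table) with white flanges, about 0.11 to 0.22 kg. Origin at the centre of its underside. Neighbours stand 58 mm apart, centre to centre, when touching.
- spool_2: Copper coil spool number 2 of the row (second); loose, standing flat on the channel floor: a round bobbin 58 mm in diameter, 22 mm high (top 30 mm above the table) with white flanges, about 0.11 to 0.22 kg. Origin at the centre of its underside. Neighbours stand 58 mm apart, centre to centre, when touching.
- spool_3: Copper coil spool number 3 of the row (third); loose, standing flat on the channel floor: a round bobbin 58 mm in diameter, 22 mm high (top 30 mm above the table) with white flanges, about 0.11 to 0.22 kg. Origin at the centre of its underside. Neighbours stand 58 mm apart, centre to centre, when touching.
- spool_4: Copper coil spool number 4 of the row (last, farthest from the end stop: the only one to touch); loose, standing flat on the channel floor: a round bobbin 58 mm in diameter, 22 mm high (top 30 mm above the table) with white flanges, about 0.11 to 0.22 kg. Origin at the centre of its underside. Neighbours stand 58 mm apart, centre to centre, when touching.
- bolt (a joint): Slide bolt's travel in m: 0 drawn back, 0.045 fully in (a hard stop). Starts at 0 to 0.008, needs about 1.5 N, stays where left. Growing values move it along the rail's -y: a steel bar 10 mm wide, 18 to 27 mm above the table, sliding over the wall into the channel at x = -62.5 mm in the rail's frame, about 5 mm behind the last spool once the row is home; its nose stops just past mid-channel.
- bolt_tab (a point): Centre of the outer face of the bolt's upright steel tab, 48 mm above the table; moves with the bolt, has the rail's axes. Tab: 32 mm wide along the rail, 8 mm thick, 18 to 60 mm above the table; push this face along the rail's -y. It is at y = +94 mm in the rail's frame when bolt = 0, +49 mm fully in. Guide cheeks between tab and rail are 26 mm high.
- tweeter_a: bystander: round tweeter, 76 mm wide, 37 mm high, on the bolt side of the rail near the stop. Origin centre of underside.
- terminal_a: bystander: square terminal plate 62 x 62 mm with two posts, 24 mm high, beyond the rail. Origin centre of underside.
- measure_a: bystander: tape measure 37 x 77 x 62 mm standing beyond the rail. Origin centre of underside.
- cap_a: bystander: small capacitor, 21 mm thick, 84 mm over its leads, lying on the bolt side of the rail. Origin centre of underside.
- tape_a: bystander: roll of black tape, 66 mm wide, 19 mm high, beyond the rail. Origin centre of underside.
- driver_a: bystander: screwdriver, 197 mm long, 28 mm high, lying behind the end stop. Origin centre of underside.
Mind the look-alikes: they are no part of the job. What is shaped like the spool_4 but pink is not meant.

How it is judged:
By the outcome, as a careful person would: the job done as asked, in the order asked, and still so for the second after the job is handed in, with the robot touching nothing.
It also fails if it takes over 45 s, if anything falls off the work surface, if the arm or the gripper's body presses on something with over 40 N, if the wrist force passes 120 N, or if a joint passes its speed limit or range.

## Working session

There is one attempt and no reset: what is moved stays moved. The work goes in short steps, Python scripts to look and compute and a tool call to move; the robot and the scene stay as the last step left them, time stands still between calls to the robot, and variables do not carry over. Pictures are saved under pics/ and viewed, at most 10 in all, crops included, and the job is handed in when it is done.

Besides the shell and the picture viewer there is one more tool, called after "Request:" as a command line: name --argument value ..., lists and objects as JSON in quotes. drive_tool: Moves the arm, as the interface text tells. Its arguments: {"type":"object","properties":{"commands":{"type":"array"},"newtons":{"type":"number"}},"required":["commands"]}

```bash
mkdir -p pics; python3 - <<'E'
from cell import readout,cams
import cv2
s=readout.observe();print({k:s[k] for k in('clock','position','ee_rot','force','width')})
for n in('top','scene'):
    cv2.imwrite(f'pics/{n}0.png',cams.get_image(n));print(n,cams.camera_info(n))
E
```

```text
{'clock': 0.0, 'position': array([ 0.24932868, -0.57256634,  0.225967  ]), 'ee_rot': array([-3.07413457e+00, -6.40356631e-01,  7.33562936e-04]), 'force': array([-0.52151928, -0.03187523, -0.1351024 ]), 'width': 1.0004846879134868}
top {'camera_matrix': array([[382.5718606 ,   0.        , 317.03496071],
       [  0.        , 382.5718606 , 195.03494196],
       [  0.        ,   0.        ,   1.        ]]), 'k1': -0.037969363924839766, 'R': array([[-8.09337789e-02, -9.96719316e-01, -5.72524013e-04],
       [-9.70535913e-01,  7.89384515e-02, -2.27659313e-01],
       [ 2.26957629e-01, -1.78696734e-02, -9.73740679e-01]]), 't': array([0.11204283, 0.57823992, 0.8229672 ])}
scene {'camera_matrix': array([[365.64252441,   0.        , 316.53764149],
       [  0.        , 365.64252441, 200.92349055],
       [  0.        ,   0.        ,   1.        ]]), 'k1': -0.04351622470385999, 'R': array([[-0.68414736, -0.72903504,  0.02122024],
       [-0.34718578,  0.29994622, -0.88853492],
       [ 0.64140816, -0.61525618, -0.45831801]]), 't': array([0.46779339, 0.2464072 , 0.53605828])}
```

View pics/top0.png

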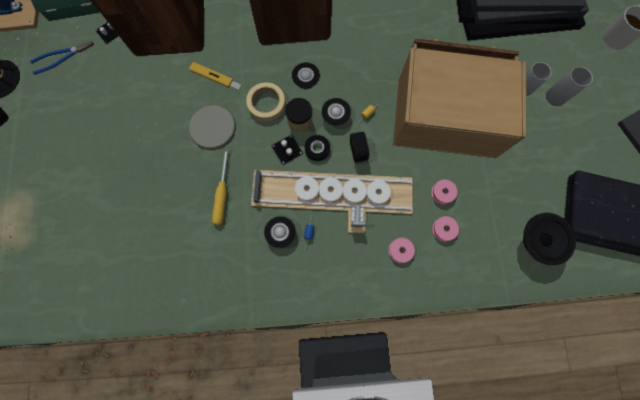

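View pics/scene0.png

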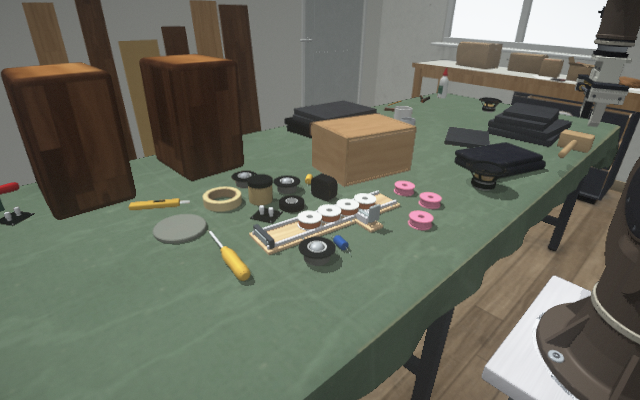

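The top view shows the row of white spools at (307,188), (330,189), (354,190) and (379,192). The stop is at the left (256,187) and the bolt tab near (358,215). Pink look-alikes sit at (445,192), (446,229) and (402,250). What could be taken for spool_4: the white one at (379,192) or the pink ones, mainly (445,192). I choose the white one and check it in a crop.

```bash
cat > h.py <<'E'
import numpy as np,cv2
from cell import readout,cams
def ray(n,u,v,z,ci=None):
    c=ci or cams.camera_info(n);K=c['camera_matrix'];R=np.array(c['R']);t=np.array(c['t'])
    p=cv2.undistortPoints(np.array([[[u,v]]],float),K,np.array([c['k1'],0,0,0,0.]))[0,0]
    d=R.T@np.array([p[0],p[1],1]);o=-R.T@t
    return o+d*(z-o[2])/d[2]
def proj(n,X,ci=None):
    c=ci or cams.camera_info(n)
    return cv2.projectPoints(np.array(X,float).reshape(-1,1,3),cv2.Rodrigues(np.array(c['R']))[0],np.array(c['t']),c['camera_matrix'],np.array([c['k1'],0,0,0,0.]))[0][:,0]
E
python3 - <<'E'
from h import *
im=cv2.imread('pics/top0.png')
cv2.imwrite('pics/crop1.png',cv2.resize(im[160:260,240:440],None,fx=4,fy=4,interpolation=cv2.INTER_CUBIC))
E
```

```text
(no output)
```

View pics/crop1.png

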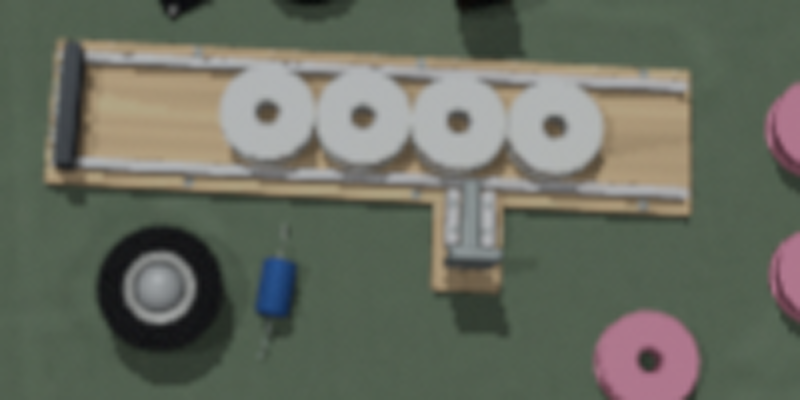

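The crop confirms four white spools, with the last (white, not pink) at crop (555,126). The stop face is near (80,105), the bolt tab's outer edge near (472,262), and the base corners are (58,40), (46,185), (690,70) and (690,216).

```bash
python3 - <<'E'
from h import *
f=lambda u,v:(240+(u+.5)/4-.5,160+(v+.5)/4-.5)
np.set_printoptions(precision=4,suppress=True)
for c in[(267,111),(363,116),(459,121),(555,126)]:print('spool',ray('top',*f(*c),.03))
C=[(58,40),(46,185),(690,70),(690,216)]
P=np.array([ray('top',*f(*c),.008) for c in C]);print(P, np.linalg.norm(P[0]-P[2]),np.linalg.norm(P[1]-P[3]),np.linalg.norm(P[0]-P[1]))
# rail: fit from corners: rail x +- .2, y +-.046 (corner0 far-left: x=+.2,y=-.046)
L=np.array([[.2,-.046],[.2,.046],[-.2,-.046],[-.2,.046]])
a=P[:,:2];U,_,V=np.linalg.svd((L-L.mean(0)).T@(a-a.mean(0)));R=(U@V).T
o=a.mean(0)-R@L.mean(0);print('o',o,'R',R,np.degrees(np.arctan2(R[1,0],R[0,0])), 'det',np.linalg.det(R))
print('resid',a-(L@R.T+o))
for c in[(267,111),(363,116),(459,121),(555,126)]:print('spool rail',R.T@(ray('top',*f(*c),.03)[:2]-o))
for c in[(450,263),(500,266)]:print('tab top outer',R.T@(ray('top',*f(*c),.06)[:2]-o))
s=readout.observe();Rt=cv2.Rodrigues(s['ee_rot'])[0];print('tool',Rt)
E
```

```text
spool [0.6152 0.0885 0.03  ]
spool [0.6073 0.0305 0.03  ]
spool [ 0.5995 -0.0274  0.03  ]
spool [ 0.5916 -0.0853  0.03  ]
[[ 0.6777  0.2168  0.008 ]
 [ 0.5849  0.2282  0.008 ]
 [ 0.6258 -0.1785  0.008 ]
 [ 0.5333 -0.1657  0.008 ]] 0.3986754333852288 0.397285679631377 0.0934864181765962
o [0.6054 0.0252] R [[ 0.1299 -0.9915]
 [ 0.9915  0.1299]] 82.5340875084543 det 1.0000000000000002
resid [[ 0.0007 -0.0007]
 [-0.0009 -0.0013]
 [ 0.0008  0.0006]
 [-0.0005  0.0014]]
spool rail [ 0.064  -0.0014]
spool rail [ 0.0055 -0.0012]
spool rail [-0.053  -0.0009]
spool rail [-0.1114 -0.0007]
tab top outer [-0.0475  0.0911]
tab top outer [-0.0763  0.0914]
tool [[ 0.9168  0.3993 -0.0007]
 [ 0.3993 -0.9168  0.0013]
 [-0.0001 -0.0014 -1.    ]]
```

Request:
drive_tool --commands '[[[0,0,0.541],[47.5,-25.4,0],-1],[[0,0,0.541],[47.5,-25.4,0],-1],[[0,0,0.541],[47.5,-25.4,0],-1],[[0,0,0.541],[47.5,-25.4,0],-1],[[0,0,0.541],[47.5,-25.4,0],-1],[[0,0,0.541],[47.5,-25.4,0],-1],[[0,0,0.541],[47.5,-25.4,0],-1],[[0,0,0.541],[47.5,-25.4,0],-1],[[0,0,0.541],[47.5,-25.4,0],-1],[[0,0,0.541],[47.5,-25.4,0],-1],[[0,0,0.541],[47.5,-25.4,0],-1],[[0,0,0.541],[47.5,-25.4,0],-1],[[0,0,0.541],[47.5,-25.4,0],-1],[[0,0,0.541],[47.5,-25.4,0],-1],[[0,0,0.541],[47.5,-25.4,0],-1],[[0,0,0.541],[47.5,-25.4,4],-1],[[0,0,0.541],[47.5,-25.4,8],-1],[[0,0,0.541],[47.5,-25.4,8],-1],[[0,0,0.541],[47.5,-25.4,8],-1],[[0,0,0.541],[47.5,-25.4,8],-1]]'

```text
clock: 1.77
position: [0.584, -0.1517, 0.1484]
ee_rot: [3.134, -0.207, 0.002]
force: [0.8, -0.5, 1.0]
width: 0.004
gripper_force: 0.0
```

```bash
cat >> h.py <<'E'
o=np.array([.6054,.0252]);a=np.radians(82.53)
RR=np.array([[np.cos(a),-np.sin(a)],[np.sin(a),np.cos(a)]])
def rail(p):return RR.T@(np.array(p)[:2]-o)
np.set_printoptions(precision=4,suppress=True)
def st():
    s=readout.observe();R=cv2.Rodrigues(s['ee_rot'])[0]
    print(s['clock'],s['position'],'rail',rail(s['position']),'F',s['force'],'w',s['width'],'tooly deg',np.degrees(np.arctan2(R[1,1],R[0,1])),'R',R.ravel())
E
python3 - <<'E'
from h import *
st()
cv2.imwrite('pics/w1.png',cams.get_image('wrist'))
E
```

```text
1.7667 [ 0.584  -0.1517  0.1484] rail [-0.1781 -0.0018] F [ 0.8375 -0.5457  0.9558] w 0.004279112364402099 tooly deg -97.54342648467747 R [ 0.9913 -0.1313  0.0011 -0.1313 -0.9913 -0.0006  0.0012  0.0004 -1.    ]
```

View pics/w1.png

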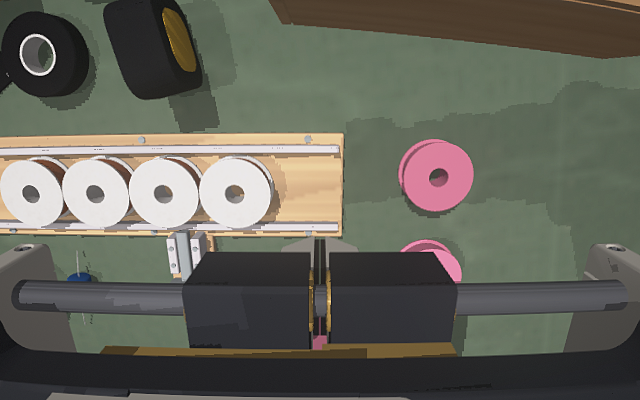

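The wrist view shows spool 4 (white) at (234,194), the rail's open end at column 343 (corner rows 133 and 236), pink look-alikes at (438,177) and (432,265), and the closed fingers at (320,245).

```bash
python3 - <<'E'
from h import *
for n,u,v,z in[('s4',234,194,.03),('s3',163,190,.03),('s2',95,193,.03),('s1',31,194,.03),('endfar',343,133,.008),('endnear',343,236,.008),('wallfar in',250,153,.016),('wallnear in',290,224,.016)]:
    p=ray('wrist',u,v,z);print(n,p,rail(p))
E
```

```text
s4 [ 0.5917 -0.083   0.03  ] [-0.1091 -0.0005]
s3 [ 0.6027 -0.026   0.03  ] [-0.0511 -0.0039]
s2 [0.6079 0.0323 0.03  ] [ 0.0074 -0.0016]
s1 [0.6148 0.0903 0.03  ] [ 0.0658 -0.0009]
endfar [ 0.6257 -0.1765  0.008 ] [-0.1974 -0.0464]
endnear [ 0.5347 -0.1661  0.008 ] [-0.1989  0.0452]
wallfar in [ 0.6207 -0.099   0.016 ] [-0.1211 -0.0313]
wallnear in [ 0.5552 -0.1219  0.016 ] [-0.1524  0.0306]
```

Request:
drive_tool --commands '[[[0,0,0],[0,0,3],-1],[[0,0,0],[0,0,6],-1],[[0,0,0],[0,0,9],-1],[[0,0,0],[0,0,11],-1],[[0,0,0],[0,0,12],-1],[[0,0,0],[0,0,12.6],-1],[[0,0,0],[0,0,13.1],-1],[[0,0,0],[0,0,13.1],-1],[[0,0,0],[0,0,13.1],-1],[[0,0,0],[0,0,13.1],-1]]'

```text
clock: 2.65
position: [0.5846, -0.1507, 0.017]
ee_rot: [3.135, -0.205, 0.003]
force: [0.2, -0.1, 0.1]
width: 0.005
gripper_force: 0.0
```

```bash
python3 -c "
from h import *
st()"
```

```text
2.65 [ 0.5846 -0.1507  0.017 ] rail [-0.1771 -0.0022] F [ 0.2224 -0.1067  0.1364] w 0.0049130040035069876 tooly deg -97.4679019049811 R [ 0.9915 -0.13    0.0021 -0.13   -0.9915 -0.0004  0.0021  0.0002 -1.    ]
```

Request:
drive_tool --commands '[[[0,0,0],[-0.15,0,0.3],-1],[[0,0,0],[-0.15,-0.3,0.3],-1],[[0,0,0],[-0.15,-0.6,0.3],-1],[[0,0,0],[-0.15,-0.9,0.3],-1],[[0,0,0],[-0.15,-1.2,0.3],-1],[[0,0,0],[-0.15,-1.5,0.3],-1],[[0,0,0],[-0.15,-1.8,0.3],-1],[[0,0,0],[-0.15,-2.1,0.3],-1],[[0,0,0],[-0.15,-2.4,0.3],-1],[[0,0,0],[-0.15,-2.7,0.3],-1],[[0,0,0],[-0.15,-3.0,0.3],-1],[[0,0,0],[-0.15,-3.3,0.3],-1],[[0,0,0],[-0.15,-3.6,0.3],-1],[[0,0,0],[-0.15,-3.9,0.3],-1],[[0,0,0],[-0.15,-4.2,0.3],-1],[[0,0,0],[-0.15,-4.5,0.3],-1]]'

```text
clock: 3.98
position: [0.588, -0.1055, 0.0127]
ee_rot: [3.135, -0.205, -0.0]
force: [-0.1, -4.9, 0.2]
width: 0.003
gripper_force: 2.2
```

```bash
python3 -c "
from h import *
st()
cv2.imwrite('pics/w2.png',cams.get_image('wrist'))"
```

```text
3.9833 [ 0.588  -0.1055  0.0127] rail [-0.1318  0.0003] F [-0.1352 -4.8639  0.2165] w 0.0033691591191157746 tooly deg -97.46867312885789 R [ 0.9915 -0.13   -0.0001 -0.13   -0.9915 -0.0001 -0.      0.0001 -1.    ]
```

View pics/w2.png

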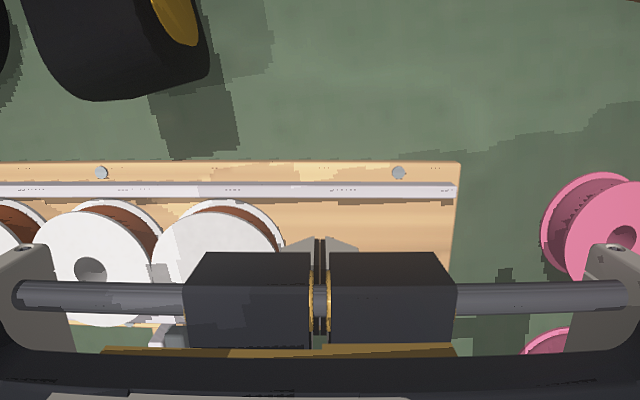

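The wrist view shows the finger (tip at 320,240) against spool 4's white rim near (283,245), with the row moving at 4.9 N. I continue the push.

Request:
drive_tool --commands '[[[0,0,0],[0,-0.3,0],-1],[[0,0,0],[0,-0.6,0],-1],[[0,0,0],[0,-0.9,0],-1],[[0,0,0],[0,-1.2,0],-1],[[0,0,0],[0,-1.5,0],-1],[[0,0,0],[0,-1.8,0],-1],[[0,0,0],[0,-2.1,0],-1],[[0,0,0],[0,-2.4,0],-1],[[0,0,0],[0,-2.7,0],-1],[[0,0,0],[0,-3.0,0],-1],[[0,0,0],[0,-3.3,0],-1],[[0,0,0],[0,-3.6,0],-1],[[0,0,0],[0,-3.9,0],-1],[[0,0,0],[0,-4.2,0],-1],[[0,0,0],[0,-4.4,0],-1],[[0,0,0],[0,-4.6,0],-1],[[0,0,0],[0,-4.8,0],-1]]'

```text
clock: 5.45
position: [0.5943, -0.058, 0.0127]
ee_rot: [3.135, -0.205, -0.0]
force: [-1.0, -5.2, 0.1]
width: 0.005
gripper_force: 2.2
```

```bash
python3 -c "
from h import *
st()
im=cams.get_image('top')
cv2.imwrite('pics/t2.png',cv2.resize(im[160:260,240:440],None,fx=4,fy=4,interpolation=cv2.INTER_CUBIC))"
```

```text
5.45 [ 0.5943 -0.058   0.0127] rail [-0.0839  0.0002] F [-1.0153 -5.1701  0.0624] w 0.004966983431792549 tooly deg -97.46908271764107 R [ 0.9915 -0.13   -0.     -0.13   -0.9915 -0.0001 -0.      0.0001 -1.    ]
```

View pics/t2.png

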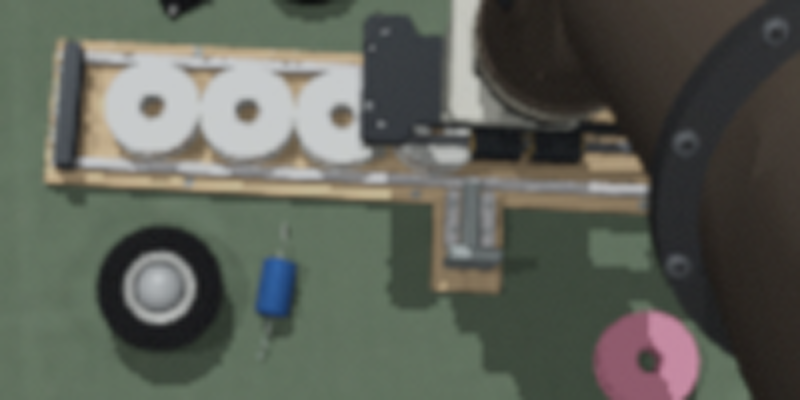

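The top crop shows the train intact: spool 1's centre is at (152,106), about 16 mm short of the stop face, and the bolt and bystanders have not moved. I close the rest gently.

Request:
drive_tool --commands '[[[0,0,0],[0,-0.2,0],-1],[[0,0,0],[0,-0.4,0],-1],[[0,0,0],[0,-0.6,0],-1],[[0,0,0],[0,-0.8,0],-1],[[0,0,0],[0,-1.0,0],-1],[[0,0,0],[0,-1.1,0],-1],[[0,0,0],[0,-1.2,0],-1],[[0,0,0],[0,-1.3,0],-1],[[0,0,0],[0,-1.4,0],-1]]'

```text
clock: 6.25
position: [0.596, -0.0442, 0.0127]
ee_rot: [3.135, -0.205, -0.0]
force: [-0.8, -4.9, 0.4]
width: 0.006
gripper_force: 2.2
```

Request:
drive_tool --commands '[[[0,0,0],[0,-0.1,0],-1],[[0,0,0],[0,-0.15,0],-1],[[0,0,0],[0,-0.2,0],-1]]'

```text
clock: 6.5
position: [0.5963, -0.0422, 0.0127]
ee_rot: [3.135, -0.204, 0.0]
force: [0.4, -3.8, 0.6]
width: 0.003
gripper_force: 2.2
```

Request:
drive_tool --commands '[[[0,0,0],[0,-0.05,0],-1],[[0,0,0],[0,-0.1,0],-1],[[0,0,0],[0,-0.15,0],-1]]'

```text
clock: 6.75
position: [0.5965, -0.0409, 0.0127]
ee_rot: [3.135, -0.205, 0.0]
force: [-0.3, -5.4, -0.1]
width: 0.005
gripper_force: 3.1
```

Request:
drive_tool --commands '[[[0,0,0],[0,-0.05,0],-1],[[0,0,0],[0,-0.1,0],-1],[[0,0,0],[0,-0.1,0],-1]]'

```text
clock: 7.0
position: [0.5965, -0.0407, 0.0127]
ee_rot: [3.134, -0.206, -0.0]
force: [-1.2, -6.7, 0.8]
width: 0.006
gripper_force: 3.4
```

Request:
drive_tool --commands '[[[0,0,0],[0,-0.05,0],-1],[[0,0,0],[0,-0.1,0],-1],[[0,0,0],[0,-0.1,0],-1]]'

```text
clock: 7.25
position: [0.5965, -0.0406, 0.0127]
ee_rot: [3.133, -0.206, -0.0]
force: [-1.0, -8.9, 1.0]
width: 0.001
gripper_force: 4.5
```

```bash
python3 -c "
from h import *
st()
im=cams.get_image('top')
cv2.imwrite('pics/t3.png',cv2.resize(im[160:260,240:440],None,fx=4,fy=4,interpolation=cv2.INTER_CUBIC))"
```

```text
7.25 [ 0.5965 -0.0406  0.0127] rail [-0.0664  0.0002] F [-1.0018 -8.925   0.9626] w 0.0014076575106227941 tooly deg -97.5371680983694 R [ 0.9914 -0.1312 -0.0004 -0.1312 -0.9914 -0.0019 -0.0001  0.0019 -1.    ]
```

View pics/t3.png

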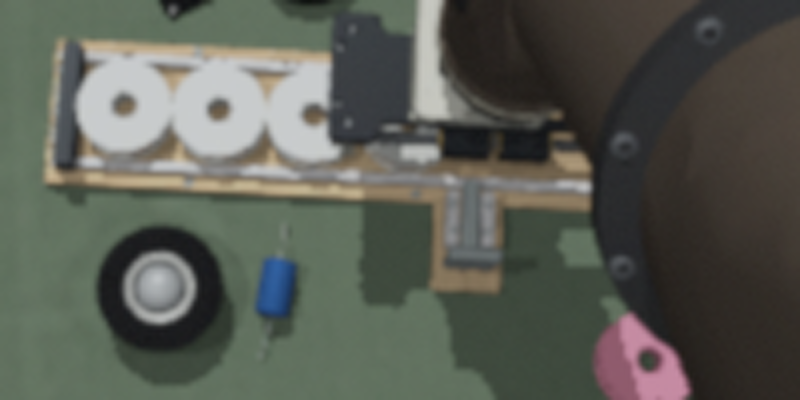

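The top crop shows spool 1 (125,105) against the stop and the row touching. Motion has stalled and the force has risen to 9 N. I back off, go up and over, and come down in front of the tab.

Request:
drive_tool --commands '[[[0,0,0],[0,1,0],-1],[[0,0,0],[0,3,0],-1],[[0,0,0],[0,3,0],-1],[[0,0,0],[0,3,-3],-1],[[0,0,0],[0,3,-7],-1],[[0,0,0],[0,3,-10],-1],[[0,0,0],[-3,2,-10],-1],[[0,0,0],[-6,1,-10],-1],[[0,0,0],[-9,0,-10],-1],[[0,0,0],[-13,-0.2,-10],-1],[[0,0,0],[-13,-0.2,-10],-1],[[0,0,0],[-13,-0.2,-8],-1],[[0,0,0],[-13,-0.2,-5],-1],[[0,0,0],[-13,-0.2,-3],-1],[[0,0,0],[-13,-0.2,-2.5],-1],[[0,0,0],[-13,-0.2,-2.5],-1],[[0,0,0],[-13,-0.2,-2.5],-1]]'

```text
clock: 8.72
position: [0.4686, -0.0195, 0.0382]
ee_rot: [-3.135, 0.204, -0.0]
force: [-0.5, -0.3, 0.7]
width: 0.004
gripper_force: 0.0
```

```bash
python3 -c "
from h import *
st()
cv2.imwrite('pics/w3.png',cams.get_image('wrist'))"
```

```text
8.7167 [ 0.4686 -0.0195  0.0382] rail [-0.0621  0.1299] F [-0.5107 -0.3468  0.6772] w 0.004161876524661595 tooly deg -97.44739862548737 R [ 0.9916 -0.1296  0.0002 -0.1296 -0.9916  0.0004  0.0001 -0.0004 -1.    ]
```

View pics/w3.png

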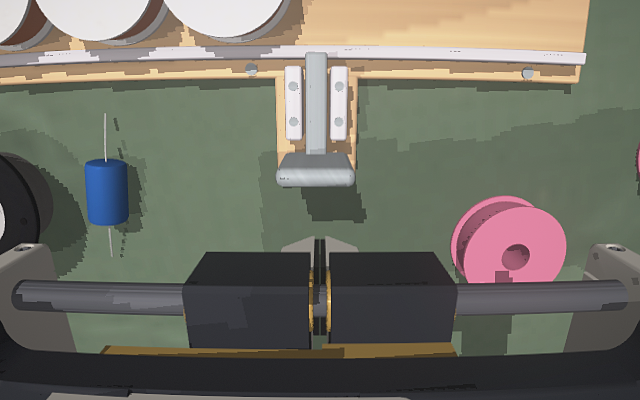

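The wrist view shows the fingers (320,240) lined up with the tab (315,178), the bolt drawn back with its nose at (316,55), and spool 4's rim clear of it at column 303. I push along tool +x.

Request:
drive_tool --commands '[[[0,0,0],[1,0,0],-1],[[0,0,0],[2,0,0],-1],[[0,0,0],[2.4,0,0],-1],[[0,0,0],[2.7,0,0],-1],[[0,0,0],[3.0,0,0],-1],[[0,0,0],[3.3,0,0],-1],[[0,0,0],[3.6,0,0],-1],[[0,0,0],[3.9,0,0],-1],[[0,0,0],[4.2,0,0],-1],[[0,0,0],[4.5,0,0],-1],[[0,0,0],[4.8,0,0],-1],[[0,0,0],[5.1,0,0],-1],[[0,0,0],[5.4,0,0],-1],[[0,0,0],[5.7,0,0],-1],[[0,0,0],[6,0,0],-1],[[0,0,0],[6.2,0,0],-1],[[0,0,0],[6.4,0,0],-1],[[0,0,0],[6.6,0,0],-1]]'

```text
clock: 10.27
position: [0.5337, -0.0286, 0.0377]
ee_rot: [3.135, -0.205, -0.0]
force: [-1.5, -0.2, -0.4]
width: 0.004
gripper_force: 0.8
```

Request:
drive_tool --commands '[[[0,0,0],[0.1,0,0],-1],[[0,0,0],[0.2,0,0],-1],[[0,0,0],[0.3,0,0],-1],[[0,0,0],[0.3,0,0],-1]]'

```text
clock: 10.6
position: [0.5368, -0.0289, 0.0377]
ee_rot: [3.135, -0.205, 0.0]
force: [-0.1, -0.4, 0.3]
width: 0.007
gripper_force: 0.4
```

Request:
drive_tool --commands '[[[0,0,0],[0.1,0,0],-1],[[0,0,0],[0.2,0,0],-1],[[0,0,0],[0.2,0,0],-1]]'

```text
clock: 10.85
position: [0.5375, -0.029, 0.0376]
ee_rot: [3.135, -0.204, -0.003]
force: [-5.1, 0.9, 3.0]
width: 0.002
gripper_force: 2.6
```

Request:
drive_tool --commands '[[[0,0,0],[0.1,0,0],-1],[[0,0,0],[0.2,0,0],-1],[[0,0,0],[0.2,0,0],-1]]'

```text
clock: 11.1
position: [0.5376, -0.029, 0.0373]
ee_rot: [3.135, -0.204, -0.009]
force: [-10.8, 1.6, 8.1]
width: 0.005
gripper_force: 5.5
```

Request:
drive_tool --commands '[[[0,0,0],[-2,0,0],-1],[[0,0,0],[-5,0,0],-1],[[0,0,0],[-7,0,0],-1],[[0,0,0],[-7,0,-3],-1],[[0,0,0],[-7,0,-7],-1],[[0,0,0],[-7,0,-11],-1],[[0,0,0],[-7,0,-15],-1],[[0,0,0],[-7,4,-16],-1],[[0,0,0],[-7,8,-16],-1],[[0,0,0],[-7,12,-16],-1],[[0,0,0],[-7,16,-16],-1],[[0,0,0],[-7,20,-16],-1],[[0,0,0],[-7,24,-16],-1],[[0,0,0],[-7,24,-16],-1],[[0,0,0],[-7,24,-16],-1]]'

```text
clock: 12.35
position: [0.4396, -0.2609, 0.198]
ee_rot: [3.133, -0.212, 0.002]
force: [0.2, 1.3, -0.6]
width: 0.003
gripper_force: 0.0
```

```bash
python3 -c "
from h import *
st()
im=cams.get_image('top')
cv2.imwrite('pics/t4.png',cv2.resize(im[160:260,240:440],None,fx=4,fy=4,interpolation=cv2.INTER_CUBIC))"
```

```text
12.35 [ 0.4396 -0.2609  0.198 ] rail [-0.3052  0.1272] F [ 0.243   1.2587 -0.5828] w 0.0025207996834739487 tooly deg -97.74819283539377 R [ 0.9909 -0.1348  0.001  -0.1348 -0.9909 -0.0012  0.0012  0.001  -1.    ]
```

View pics/t4.png

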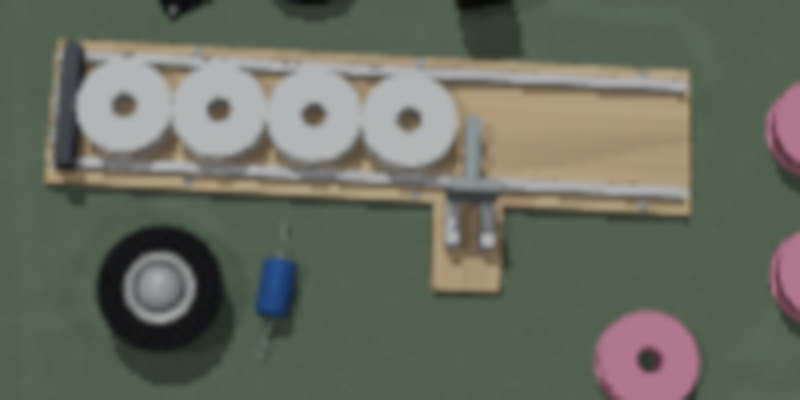

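The final crop shows the row touching, with spool centres at (125,105), (219,109), (314,114) and (409,118). Spool 1 is at the stop, the bolt is fully in behind spool 4 with its nose at (473,120), and the bystanders are unmoved. I hand the job in.

```bash
python3 -c "
from cell import job
print(job.sign_off())"
```

```text
the job is handed in; nothing more can be done
None
```

I pushed the four spools as one train against the end stop by touching only spool 4, then pushed the bolt in to its hard stop behind them; the final picture shows the other objects near the rail unmoved, and the job was handed in at about 12 s.

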